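Slide the staple tin out of the packed row and bring it to the stapler

ROBOT

A 6-joint arm with a two-finger parallel gripper is mounted at the origin on the work surface. World frame = base frame: x ahead of the robot, y to its left, z up, the work surface at z = 0. Lengths are in m, angles in degrees, forces in N, time in s.
With the tool pointing down it reaches from about 0.275 to 0.775 m from the base axis. Payload 14.6 kg.
Tool frame: the origin (TCP) lies between the finger pads; the fingertips stand 8 mm ahead of it and the grasp point (between the pads) lies 11 mm behind it; z points along the fingers, y is the line along which they close (so a half turn about z gives the same grasp; the last joint's range is limited). The gripper opens to 85 mm and grips with 20 to 120 N. Pads are 22 mm wide; open, the fingers measure 114 mm over their backs; the gripper's body (76 mm by 85 mm) begins 54 mm behind the grasp point. The pads swing forward as they close: fully open they stand 13 mm farther back than shut.
Start: joints at [-73.241, 15.075, -2.767, 72.158, 0, 81.102], TCP at [0.227, -0.473, 0.239] pointing down, gripper open.
Joint ranges: [-151.79, 151.79], [-50.71, 97.33], [-67.44, 78.34], [-121.81, 120.89], [-77.56, 73.72], [-180, 180]. Speed limits (degrees/s): [108.29, 108.29, 147.25, 159.86, 180, 180].

INTERFACE

Orientations are given as [roll, pitch, yaw] about the fixed x, y, z axes, in that order (R = Rz(yaw) Ry(pitch) Rx(roll)).
In Python, from bench import manip gives the robot as it stands.
- The arm moves only by the tool arm_command, never from a script. Its argument "commands" is a list of rows, each an object of numbers: "x", "y", "z": the shift along the tool's x, y, z in cm; "turn": the turn about the tool's z in degrees. A call has exactly 8 rows; each row is the pose to reach, as a shift and turn from the pose commanded when the call began, along the tool's axes at that moment; what a row does not reach only later rows make up. A row lasts 1/10 s, in which the tool goes at most 50 mm and 8.59 degrees, less where a joint would pass 70% of its speed; a pose out of reach is approached as far as the arm can. A call with a gripper value outside its range is refused whole. "claw" is the opening, from -1 (shut) to 1 (fully open), set as the call begins (left out, the last holds). The fingers move at their own pace and stop on an object; the grip force is fixed at half the most. Time passes only in rows, so rows that repeat a pose let the fingers close, or fill a call up. It gives the time, the measured TCP pose, the force, the opening and the grip force at its end, in the units of the state.
- manip.get_state(): the state, without advancing time (a new reading comes with each control period).
- manip.read_camera(name): name is "scene" or "top"; returns the picture (384x512x3 uint8, red, green, blue); there is no depth.
- manip.camera_params(name): a dict with "vfov" (degrees; the focal length in pixels is half the picture's height over the tangent of half this angle, whatever the lens; pixels are square), "cx", "cy" (the principal point, pixels), "k1" (the pictures are not rectified: a ray, as slopes to the right and down, at radius r is drawn at 1 + k1 r^2 times it, then the intrinsics apply), "R" (3x3) and "t" (3): a world point X has camera coordinates R X + t. Camera axes: x right, y down, z forward; pixel columns grow to the right and rows downward; lengths in m; the calibration is good to about 2 mm. A picture is of the moment at which its call begins. camera_params takes no time and is no camera call.
- manip.hand_in(): hands the job in; it is judged then, once.
The state is a dict: "clock": time; "qpos": joint angles; "qd": joint speeds; "joint_efforts": joint torques, N m; "ee_pos": TCP position; "tool_rot": TCP orientation; "ft_force": force on the tool from outside, world axes, zero at the start; "torque": the same for the moment, N m; "opening": finger opening in m; "grip_force": force on a finger pad.
Only numpy, scipy, OpenCV 4.12 (cv2) and the standard library are available. Lean on these libraries where they do the work, as an engineer would, in place of code of your own. Each camera call takes 0.05 s, during which the arm holds its last target. There are 200 camera calls.

TASK

Fetch the stainless steel tin from the tight row in the teak stock bay: with a fingertip resting lightly on its lid, slide it straight out of the open front until it stands clear of its neighbours, leaving them where they are. Then pick it up and set it down gently, upright and wholly on the bamboo board, in the free space beside the yellow stapler. The lid is thin sheet and dents under a heavy finger, so press only as hard as it takes to move the tin.

Things in the scene. Friction and masses are not known exactly. Their poses are not given: they have to be found in the camera images.
- tin_centre (a point): The stainless steel tin: rectangular, 70 mm (its x, front to back) x 56 mm (its y, across the row) x 42 mm high, 0.3 to 0.55 kg with its contents; a flat clip on its front (-x) face cannot be gripped. Point at its centre, 21 mm above its underside; z up. On the lacquered shelf (friction about 0.4) 7 to 11 N of a fingertip on its lid takes it along; under a lighter touch the finger may slip.
- lid: The tin's lid; origin on its rim at the centre of the tin's top, 42 mm above the underside, z up. The middle of the lid (60 mm in x, 46 mm in y) is a flat, level raised panel of thin sheet, standing 1 to 7 mm above this origin; how high differs from tin to tin and is not measured. It is springy (20 N per mm) and dents if pressed with more than about 15 N.
- bay: Teak stock bay on the shelf: a 52 mm high back board and two 30 mm high, 12 mm thick cheeks, no floor, open front, 225.5 mm wide inside. Origin on the shelf surface at the middle of the row; x points to the back board (the open front is the -x side), y along the row, z up.
- bay_row (a point): Same point and axes as the bay. Four items of 70 x 56 mm footprint stand side by side in it, touching one another, the cheeks and the back board: centres at x = 0 and y = -84, -28, 28, 84 mm. The tin may be any of the four. The row's front faces and the cheeks' front ends lie at x = -35 mm.
- staple_carton_centre (a point): Brown cardboard carton with a white label, 70 x 56 x 44 mm high, neighbour in the row; point at its centre.
- clip_carton_centre (a point): Blue carton with a white label, 70 x 56 x 38 mm high, neighbour in the row; point at its centre.
- pin_carton_centre (a point): White carton with a green label, 70 x 56 x 40 mm high, neighbour in the row; point at its centre.
- board: Bamboo board, fixed, 260 mm (x) x 230 mm (y), its flat top 30 mm above the shelf. Origin on the shelf under its centre, z up. A silver G-clamp, 101 mm high, grips its far (+x) edge at y = -30 mm and covers the board from x = 94 mm outwards, its 60 mm wide cross handle included.
- board_top (a point): Centre of the bamboo board's top face, same axes as the board.
- stapler_centre (a point): Yellow stapler on the board near its +y edge, 135 mm long (its x, roughly along the board's x) x 34 mm wide x 57 mm high; point on its middle line, 25 mm above the board.
- tape_gun: White tape gun with a brown roll lying on its side behind the bay and board, about 180 x 165 x 58 mm high; origin under the roll's centre. A bystander.
- tape_roll: Spare roll of brown tape lying flat, 104 mm across, 48 mm high; origin under its centre. A bystander.
- marker_a: Violet marker pen standing upright on its cap, 19 mm across, 137 mm high; origin under it. A bystander.
- marker_b: The other violet marker pen, same size. A bystander.
There are look-alikes about, which are no part of the job. Leave any red or turquoise look-alike of the part that bears tin_centre alone.

How it is judged:
By the outcome, as a careful person would: the job done as asked, in the order asked, and still so for the second after the job is handed in, with the robot touching nothing.
It also fails if it takes over 67 s, if anything falls off the work surface, if the arm or the gripper's body presses on something with over 40 N, if the wrist force passes 120 N, or if a joint passes its speed limit or range.

## Working session

There is one attempt and no reset: what is moved stays moved. The work goes in short steps, Python scripts to look and compute and a tool call to move; the robot and the scene stay as the last step left them, time stands still between calls to the robot, and variables do not carry over. Pictures are saved under pics/ and viewed, at most 13 in all, crops included, and the job is handed in when it is done.

Besides the shell and the picture viewer there is one more tool, called after "Emit:" by a JSON object that holds its "api" and its "payload". arm_command: Moves the arm, as the interface text tells. Its arguments: {"type":"object","properties":{"commands":{"type":"array","items":{"type":"object","properties":{"x":{"type":"number"},"y":{"type":"number"},"z":{"type":"number"},"turn":{"type":"number"}}}},"claw":{"type":"number"}},"required":["commands"]}

```bash
mkdir -p pics; cat > h.py <<'E'
import numpy as np, cv2
from bench import manip
def cam(n):
    p=manip.camera_params(n); f=192/np.tan(np.radians(p['vfov']/2)); return p,f,np.array(p['R']),np.array(p['t'])
def proj(n,X):
    p,f,R,t=cam(n); c=np.atleast_2d(X)@R.T+t; s=c[:,:2]/c[:,2:]; r2=(s**2).sum(1,keepdims=True)
    return s*(1+p['k1']*r2)*f+[p['cx'],p['cy']]
def ray(n,uv):
    p,f,R,t=cam(n); d=(np.array(uv,float)-[p['cx'],p['cy']])/f; s=d.copy()
    for _ in range(30): s=d/(1+p['k1']*(s@s))
    return -R.T@t, R.T@np.array([s[0],s[1],1])
def atz(n,uv,z):
    o,d=ray(n,uv); return o+d*(z-o[2])/d[2]
def snap(n,f,crop=None,k=1):
    im=manip.read_camera(n)
    if crop: a,b,c,d=crop; im=im[b:d,a:c]
    im=cv2.resize(im,None,fx=k,fy=k,interpolation=cv2.INTER_CUBIC)
    cv2.imwrite('pics/'+f,im[:,:,::-1])
E
python3 - <<'E'
from h import *
snap('top','top0.png',k=1.56); snap('scene','sc0.png',k=1.56)
for n in('top','scene'):
    p,f,R,t=cam(n); print(n,f,p['k1'],-R.T@t,R[2])
s=manip.get_state(); print(s['ee_pos'],s['tool_rot'],s['ft_force'],s['opening'],s['clock'])
E
```

```text
top 415.00871365075267 -0.08741838792544392 [ 0.40719336 -0.01214869  1.37684727] [ 0.13132281 -0.00369379 -0.99133278]
scene 476.4313036671153 0.02353824593642524 [1.2261924  0.99844126 1.00169676] [-0.42250094 -0.67273409 -0.60738932]
[ 0.22723081 -0.47302987  0.23886823] [-1.79947251e+02 -9.34839070e-03  2.56537441e+01] [ 0.06695555 -0.63239658  0.44997333] 0.08554840563167511 0.1
```

View pics/top0.png

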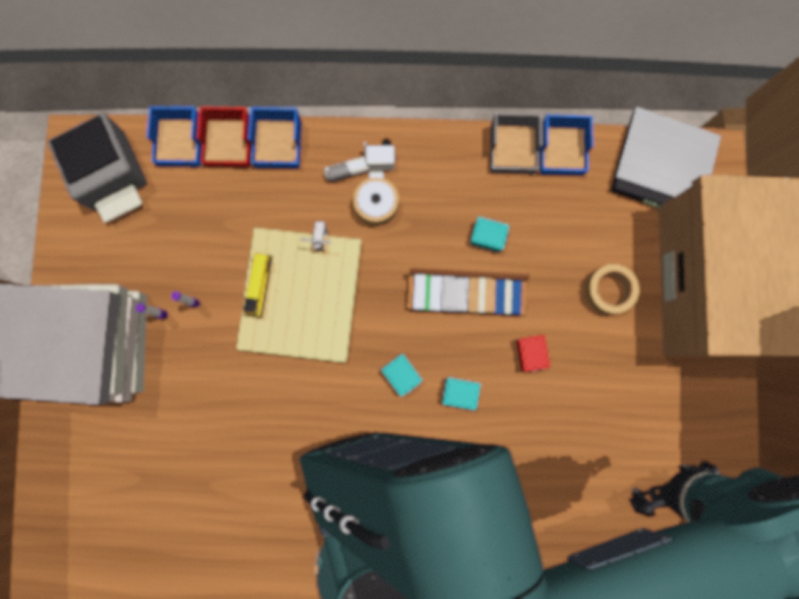

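View pics/sc0.png

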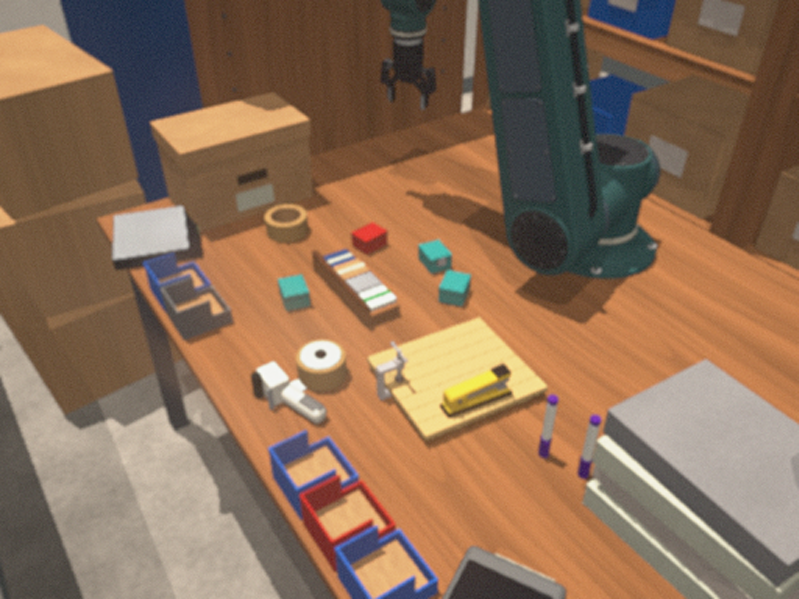

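The top view shows the row at about (465,295), with a grey tin second from the left at (454,294). The look-alikes are turquoise at (490,234), (401,375) and (461,394), and red at (534,353). The white-and-green carton (428,293), the brown one (485,295) and the blue one (509,296) are its neighbours. The board is at (300,295) with the stapler at (257,285). I choose the grey one and check it in a crop.

```bash
python3 - <<'E'
from h import *
im=manip.read_camera('top'); cv2.imwrite('pics/full.png',im[:,:,::-1])
a=cv2.resize(im[165:210,250:350],None,fx=8,fy=8,interpolation=cv2.INTER_CUBIC)
cv2.imwrite('pics/row.png',a[:,:,::-1])
b=cv2.resize(im[135:240,145:240],None,fx=5.5,fy=5.5,interpolation=cv2.INTER_CUBIC)
cv2.imwrite('pics/board.png',b[:,:,::-1])
E
```

```text
(no output)
```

View pics/row.png

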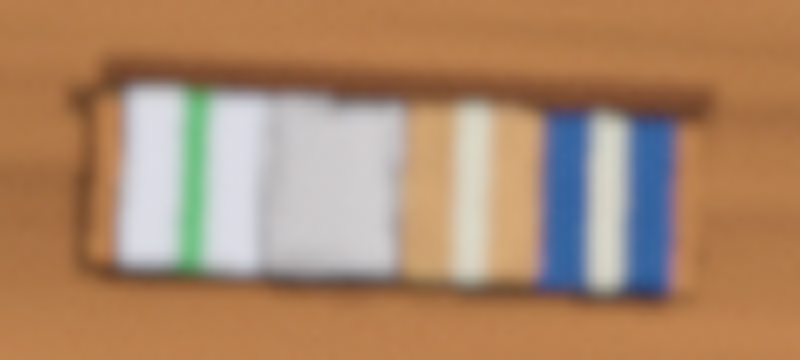

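View pics/board.png

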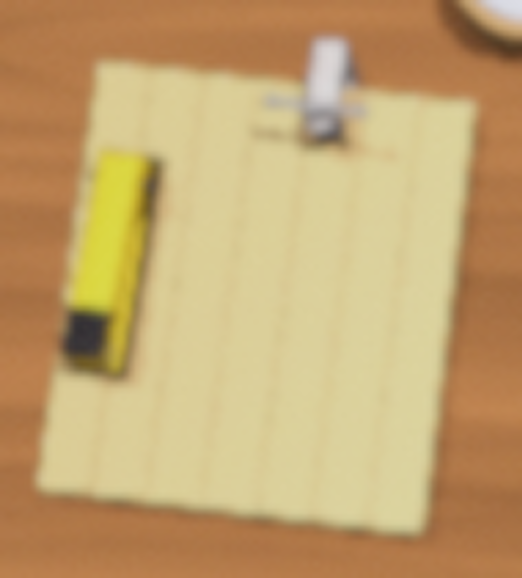

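The crop shows a plain grey metal lid at crop x 265–403, second from the left (+y side), between the white/green carton and the brown carton, with no red or turquoise. The board corners are at crop (97,62), (477,100), (428,532) and (38,488). The stapler lies along the left edge, and its right side is at crop x 155 to 125.

```bash
cat >> h.py <<'E'
def fit(n,L,uv,x0):
    from scipy.optimize import least_squares
    L=np.array(L,float)
    def tf(p): c,s=np.cos(p[2]),np.sin(p[2]); return np.c_[p[0]+c*L[:,0]-s*L[:,1],p[1]+s*L[:,0]+c*L[:,1],L[:,2]]
    r=least_squares(lambda p:(proj(n,tf(p))-uv).ravel(),x0)
    return r.x, np.abs(r.fun).reshape(-1,2)
E
python3 - <<'E'
from h import *
row=np.array([(123,85),(117,268),(262,272),(398,280),(406,100),(675,118),(668,295),(540,288)],float)
uv=(row+.5)/8-.5+[250,165]
L=[(.035,.112,.04),(-.035,.112,.04),(-.035,.056,.042),(-.035,0,.043),(.035,0,.043),(.035,-.112,.038),(-.035,-.112,.038),(-.035,-.056,.041)]
x,e=fit('top',L,uv,[.45,-.1,0]); print('bay',x[:2],np.degrees(x[2]),e.max(0))
R=lambda p,a,b:(p[0]+np.cos(p[2])*a-np.sin(p[2])*b,p[1]+np.sin(p[2])*a+np.cos(p[2])*b)
print('tin',R(x,0,.028))
b=np.array([(97,62),(477,100),(428,532),(38,488)],float); uv=(b+.5)/5.5-.5+[145,135]
L=[(.13,.115,.03),(.13,-.115,.03),(-.13,-.115,.03),(-.13,.115,.03)]
q,e=fit('top',L,uv,[.45,.2,0]); print('board',q[:2],np.degrees(q[2]),e.max(0))
c,s=np.cos(q[2]),np.sin(q[2])
for nm,pt,z in[('st base R top',(157,165),.035),('st base R bot',(125,377),.035),('st top TL',(103,152),.087),('st top BL',(65,355),.075)]:
    w=atz('top',(np.array(pt)+.5)/5.5-.5+[145,135],z)[:2]-q[:2]; print(nm,c*w[0]+s*w[1],-s*w[0]+c*w[1])
# scene check
print('scene bay corners x1.5625',proj('scene',[[*R(x,-.035,.112),.04],[*R(x,-.035,-.112),.038],[*R(x,.035,.112),.04]])*1.5625, proj('scene',[[*R(q,*l[:2]),.03] for l in L])*1.5625)
E
```

```text
bay [ 0.57590892 -0.15943814] -1.6881282454616053 [0.71605634 0.94884362]
tin (np.float64(0.5767337765147013), np.float64(-0.13145028819800672))
board [0.57156949 0.19244695] -4.776971057267432 [0.36856669 0.28039107]
st base R top 0.06945939350039758 0.06996035451040979
st base R bot -0.0587363977108764 0.07222417937469543
st top TL 0.06536315078182456 0.09095688562450704
st top BL -0.052500896881383624 0.0997865396195851
scene bay corners x1.5625 [[395.28814777 297.89388227]
 [344.77684045 248.57750845]
 [366.59391821 308.74374493]] [[423.76794307 436.6515549 ]
 [363.88450169 357.42377863]
 [476.48938898 316.77777508]
 [545.68381121 385.75551974]]
```

```bash
cat >> h.py <<'E'
def plan(T,yaw):
    s=manip.get_state(); p=s['ee_pos']; a=np.radians(s['tool_rot'][2]); d=np.array(T)-p
    print('cm x %.2f y %.2f z %.2f turn %.2f'%(100*(d[0]*np.cos(a)+d[1]*np.sin(a)),100*(d[0]*np.sin(a)-d[1]*np.cos(a)),-100*d[2],(s['tool_rot'][2]-yaw+180)%360-180))
E
python3 - <<'E'
from h import *
plan([.577,-.1315,.12],-1.7)
for u in[(490,234),(401,375),(461,394),(534,353)]: print(atz('top',np.array(u)/1.5625,.04))
E
```

```text
cm x 46.31 y -15.65 z 11.89 turn 27.35
[ 0.70580217 -0.20503993  0.04      ]
[ 0.40699578 -0.02356117  0.04      ]
[ 0.37089656 -0.14697616  0.04      ]
[ 0.45741381 -0.29722389  0.04      ]
```

Emit:
{"api": "arm_command", "payload": {"claw": -1, "commands": [{"x": 4,"y": -1.5,"z": 0,"turn": 4},{"x": 8,"y": -3,"z": 0,"turn": 8},{"x": 12,"y": -4.5,"z": 1,"turn": 12},{"x": 16,"y": -6,"z": 2,"turn": 16},{"x": 20,"y": -7.5,"z": 3,"turn": 20},{"x": 24,"y": -9,"z": 4,"turn": 24},{"x": 28,"y": -10.5,"z": 5,"turn": 27.35},{"x": 32,"y": -12,"z": 6,"turn": 27.35}]}}

```text
clock: 0.95
ee_pos: [0.4647, -0.225, 0.1788]
tool_rot: [180.0, 0.0, -1.8]
ft_force: [-0.3, -1.1, 0.7]
opening: 0.0001
grip_force: 0.0
```

```bash
python3 -c "
from h import *
plan([.577,-.1315,.085],-1.7)"
```

```text
cm x 10.92 y -9.70 z 9.38 turn -0.12
```

Emit:
{"api": "arm_command", "payload": {"commands": [{"x": 3,"y": -2.7,"z": 1},{"x": 6,"y": -5.4,"z": 3},{"x": 9,"y": -8,"z": 5},{"x": 10.9,"y": -9.7,"z": 7},{"x": 10.9,"y": -9.7,"z": 8.5},{"x": 10.9,"y": -9.7,"z": 9.4},{"x": 10.9,"y": -9.7,"z": 9.4},{"x": 10.9,"y": -9.7,"z": 9.4}]}}

```text
invalid input at $.commands[0]: expected keys x, y, z, turn
```

```bash
python3 - <<'E'
from h import *
plan([.577,-.1315,.060],-1.7)
print(manip.get_state()['ft_force'])
im=manip.read_camera('scene')
a=cv2.resize(im[140:225,190:270],None,fx=7,fy=7,interpolation=cv2.INTER_CUBIC)
cv2.imwrite('pics/close.png',a[:,:,::-1])
x=np.array([.5759,-.15944,np.radians(-1.69)])
R=lambda a,b,z:(x[0]+np.cos(x[2])*a-np.sin(x[2])*b,x[1]+np.sin(x[2])*a+np.cos(x[2])*b,z)
P=[R(-.035,.112,.04),R(.035,.112,.04),R(-.035,-.112,.038),R(.035,-.112,.038),R(.041,.125,.052),R(.041,-.125,.052),R(-.035,.125,.03),R(-.035,.125,0)]
print((proj('scene',P)-[190,140]+.5)*7)
E
```

```text
cm x 10.92 y -9.70 z 11.88 turn -0.12
[-0.25929939 -1.12406002  0.73956187]
[[444.39919589 358.05996515]
 [315.84697609 406.66457246]
 [218.12056778 137.11920999]
 [ 97.4596032  177.63973968]
 [317.90130132 405.44451952]
 [ 73.53631968 146.21223108]
 [458.91879944 389.15921482]
 [458.96914581 438.62570344]]
```

View pics/close.png

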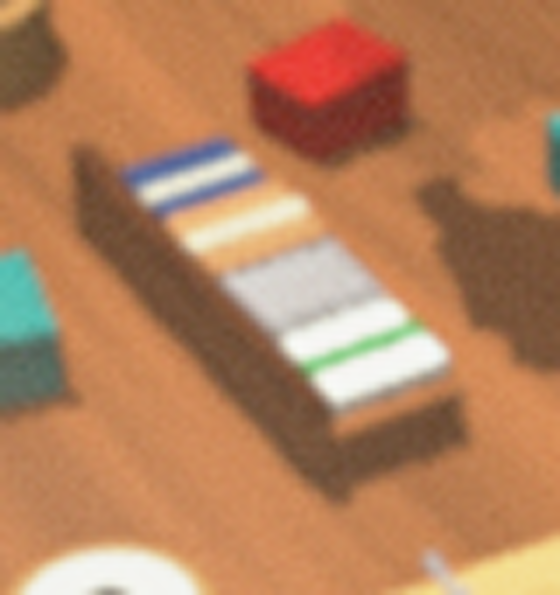

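The scene crop confirms the grey lid between the brown and white/green cartons: corners at about (222,275), (335,240), (383,298) and (280,332). I'll fit both views jointly, then make the move again with all keys in each row.

```bash
python3 - <<'E'
from h import *
from scipy.optimize import least_squares
uvT=(np.array([(123,85),(117,268),(262,272),(398,280),(675,118),(668,295),(540,288)],float)+.5)/8-.5+[250,165]
LT=np.array([(.035,.112,.04),(-.035,.112,.04),(-.035,.056,.041),(-.035,0,.043),(.035,-.112,.038),(-.035,-.112,.038),(-.035,-.056,.041)])
uvS=(np.array([(452,358),(230,140),(403,296),(335,240),(262,176),],float)+.5)/7-.5+[190,140]
LS=np.array([(-.035,.112,.04),(-.035,-.112,.038),(-.035,.056,.04),(-.035,0,.044),(-.035,-.056,.038)])
def tf(p,L): c,s=np.cos(p[2]),np.sin(p[2]); return np.c_[p[0]+c*L[:,0]-s*L[:,1],p[1]+s*L[:,0]+c*L[:,1],L[:,2]]
for w in(0,1):
  r=least_squares(lambda p:np.r_[(proj('top',tf(p,LT))-uvT).ravel(),w*(proj('scene',tf(p,LS))-uvS).ravel()],[.576,-.159,-.03])
  print(r.x[:2],np.degrees(r.x[2]),r.fun.round(1),tf(r.x,np.array([[0,.028,0]])))
r=least_squares(lambda p:(proj('scene',tf(p,LS))-uvS).ravel(),[.576,-.159,-.03]);print(r.x,np.degrees(r.x[2]),r.fun.round(1))
E
```

```text
[ 0.57559104 -0.15931306] -1.6574946112188842 [ 0.7  1.1  0.4 -0.5 -0.4 -0.1 -0.1 -0.3 -0.   0.5  0.3 -0.3 -0.7 -0.4
 -0.  -0.  -0.  -0.  -0.   0.  -0.  -0.   0.   0. ] [[ 0.57640093 -0.13132478  0.        ]]
[ 0.57426983 -0.15853385] -1.48814490242668 [ 0.4  1.6  0.2  0.  -0.7  0.3 -0.3  0.1 -0.3  0.8  0.1 -0.  -0.9 -0.
 -0.5 -0.1 -1.4 -0.5 -2.2  0.2 -0.9 -0.9  1.7  1.8] [[ 0.574997  -0.1305433  0.       ]]
[ 0.57217189 -0.15717477 -0.01536799] -0.880521107909524 [ 0.5 -0.3 -1.  -0.4 -1.4  0.  -0.2 -1.   2.2  1.8]
```

Emit:
{"api": "arm_command", "payload": {"commands": [{"x": 3,"y": -2.7,"z": 1,"turn": 0},{"x": 6,"y": -5.4,"z": 3,"turn": 0},{"x": 9,"y": -8,"z": 5,"turn": 0},{"x": 10.7,"y": -9.7,"z": 7,"turn": 0},{"x": 10.7,"y": -9.7,"z": 8.5,"turn": 0},{"x": 10.7,"y": -9.7,"z": 9.4,"turn": 0},{"x": 10.7,"y": -9.7,"z": 9.4,"turn": 0},{"x": 10.7,"y": -9.7,"z": 9.4,"turn": 0}]}}

```text
clock: 1.8
ee_pos: [0.5735, -0.1332, 0.0858]
tool_rot: [180.0, -0.0, -1.7]
ft_force: [0.1, -0.8, 0.1]
opening: 0.0002
grip_force: 0.0
```

Emit:
{"api": "arm_command", "payload": {"commands": [{"x": 0.15,"y": -0.25,"z": 0.5,"turn": 0},{"x": 0.15,"y": -0.25,"z": 1,"turn": 0},{"x": 0.15,"y": -0.25,"z": 1.5,"turn": 0},{"x": 0.15,"y": -0.25,"z": 2,"turn": 0},{"x": 0.15,"y": -0.25,"z": 2.4,"turn": 0},{"x": 0.15,"y": -0.25,"z": 2.5,"turn": 0},{"x": 0.15,"y": -0.25,"z": 2.5,"turn": 0},{"x": 0.15,"y": -0.25,"z": 2.5,"turn": 0}]}}

```text
clock: 2.6
ee_pos: [0.5753, -0.1303, 0.0604]
tool_rot: [180.0, -0.0, -1.7]
ft_force: [0.6, -0.1, -0.9]
opening: -0.0001
grip_force: 0.0
```

```bash
python3 -c "
from h import *
for i in range(3):
  s=manip.get_state();print(s['ee_pos'],s['ft_force']);snap('scene','c%d.png'%i,(200,150,260,210),8)"
```

```text
[ 0.57527786 -0.13034022  0.06041694] [ 0.5676708  -0.06358785 -0.90493695]
[ 0.57530424 -0.13030493  0.06045181] [0.49612449 0.1424849  0.13218443]
[ 0.5753035  -0.13031402  0.06044734] [0.79783607 0.25087616 0.47194047]
```

Emit:
{"api": "arm_command", "payload": {"commands": [{"x": 0,"y": 0,"z": 0.05,"turn": 0},{"x": 0,"y": 0,"z": 0.1,"turn": 0},{"x": 0,"y": 0,"z": 0.15,"turn": 0},{"x": 0,"y": 0,"z": 0.2,"turn": 0},{"x": 0,"y": 0,"z": 0.23,"turn": 0},{"x": 0,"y": 0,"z": 0.23,"turn": 0},{"x": 0,"y": 0,"z": 0.23,"turn": 0},{"x": 0,"y": 0,"z": 0.23,"turn": 0}]}}

```text
clock: 3.55
ee_pos: [0.5752, -0.1303, 0.058]
tool_rot: [180.0, 0.0, -1.7]
ft_force: [0.8, 0.6, 0.3]
opening: 0.0001
grip_force: 0.0
```

Emit:
{"api": "arm_command", "payload": {"commands": [{"x": 0,"y": 0,"z": 0.02,"turn": 0},{"x": 0,"y": 0,"z": 0.04,"turn": 0},{"x": 0,"y": 0,"z": 0.05,"turn": 0},{"x": 0,"y": 0,"z": 0.05,"turn": 0},{"x": 0,"y": 0,"z": 0.05,"turn": 0},{"x": 0,"y": 0,"z": 0.05,"turn": 0},{"x": 0,"y": 0,"z": 0.05,"turn": 0},{"x": 0,"y": 0,"z": 0.05,"turn": 0}]}}

```text
clock: 4.35
ee_pos: [0.5752, -0.1303, 0.0575]
tool_rot: [-180.0, -0.0, -1.7]
ft_force: [0.7, 0.2, -0.4]
opening: 0.0001
grip_force: 0.0
```

Emit:
{"api": "arm_command", "payload": {"commands": [{"x": 0,"y": 0,"z": 0.02,"turn": 0},{"x": 0,"y": 0,"z": 0.04,"turn": 0},{"x": 0,"y": 0,"z": 0.05,"turn": 0},{"x": 0,"y": 0,"z": 0.05,"turn": 0},{"x": 0,"y": 0,"z": 0.05,"turn": 0},{"x": 0,"y": 0,"z": 0.05,"turn": 0},{"x": 0,"y": 0,"z": 0.05,"turn": 0},{"x": 0,"y": 0,"z": 0.05,"turn": 0}]}}

```text
clock: 5.15
ee_pos: [0.5752, -0.1302, 0.057]
tool_rot: [-180.0, -0.0, -1.7]
ft_force: [-0.6, -0.2, -0.5]
opening: -0.0004
grip_force: 0.0
```

Emit:
{"api": "arm_command", "payload": {"commands": [{"x": 0,"y": 0,"z": 0.02,"turn": 0},{"x": 0,"y": 0,"z": 0.04,"turn": 0},{"x": 0,"y": 0,"z": 0.05,"turn": 0},{"x": 0,"y": 0,"z": 0.05,"turn": 0},{"x": 0,"y": 0,"z": 0.05,"turn": 0},{"x": 0,"y": 0,"z": 0.05,"turn": 0},{"x": 0,"y": 0,"z": 0.05,"turn": 0},{"x": 0,"y": 0,"z": 0.05,"turn": 0}]}}

```text
clock: 5.95
ee_pos: [0.5752, -0.1303, 0.0565]
tool_rot: [180.0, -0.0, -1.7]
ft_force: [-0.5, 1.2, -0.1]
opening: -0.0008
grip_force: 0.0
```

Emit:
{"api": "arm_command", "payload": {"commands": [{"x": 0,"y": 0,"z": 0.02,"turn": 0},{"x": 0,"y": 0,"z": 0.04,"turn": 0},{"x": 0,"y": 0,"z": 0.05,"turn": 0},{"x": 0,"y": 0,"z": 0.05,"turn": 0},{"x": 0,"y": 0,"z": 0.05,"turn": 0},{"x": 0,"y": 0,"z": 0.05,"turn": 0},{"x": 0,"y": 0,"z": 0.05,"turn": 0},{"x": 0,"y": 0,"z": 0.05,"turn": 0}]}}

```text
clock: 6.75
ee_pos: [0.5752, -0.1303, 0.056]
tool_rot: [180.0, -0.0, -1.7]
ft_force: [-0.7, -0.1, -0.5]
opening: -0.0
grip_force: 0.0
```

Emit:
{"api": "arm_command", "payload": {"commands": [{"x": 0,"y": 0,"z": 0.02,"turn": 0},{"x": 0,"y": 0,"z": 0.04,"turn": 0},{"x": 0,"y": 0,"z": 0.05,"turn": 0},{"x": 0,"y": 0,"z": 0.05,"turn": 0},{"x": 0,"y": 0,"z": 0.05,"turn": 0},{"x": 0,"y": 0,"z": 0.05,"turn": 0},{"x": 0,"y": 0,"z": 0.05,"turn": 0},{"x": 0,"y": 0,"z": 0.05,"turn": 0}]}}

```text
clock: 7.55
ee_pos: [0.5752, -0.1303, 0.0555]
tool_rot: [-180.0, -0.0, -1.7]
ft_force: [-0.5, -0.4, 0.2]
opening: -0.0004
grip_force: 0.0
```

Emit:
{"api": "arm_command", "payload": {"commands": [{"x": 0,"y": 0,"z": 0.02,"turn": 0},{"x": 0,"y": 0,"z": 0.04,"turn": 0},{"x": 0,"y": 0,"z": 0.05,"turn": 0},{"x": 0,"y": 0,"z": 0.05,"turn": 0},{"x": 0,"y": 0,"z": 0.05,"turn": 0},{"x": 0,"y": 0,"z": 0.05,"turn": 0},{"x": 0,"y": 0,"z": 0.05,"turn": 0},{"x": 0,"y": 0,"z": 0.05,"turn": 0}]}}

```text
clock: 8.35
ee_pos: [0.5752, -0.1303, 0.055]
tool_rot: [-180.0, -0.0, -1.7]
ft_force: [-0.1, -0.5, 0.4]
opening: -0.0
grip_force: 0.0
```

Emit:
{"api": "arm_command", "payload": {"commands": [{"x": 0,"y": 0,"z": 0.02,"turn": 0},{"x": 0,"y": 0,"z": 0.04,"turn": 0},{"x": 0,"y": 0,"z": 0.05,"turn": 0},{"x": 0,"y": 0,"z": 0.05,"turn": 0},{"x": 0,"y": 0,"z": 0.05,"turn": 0},{"x": 0,"y": 0,"z": 0.05,"turn": 0},{"x": 0,"y": 0,"z": 0.05,"turn": 0},{"x": 0,"y": 0,"z": 0.05,"turn": 0}]}}

```text
clock: 9.15
ee_pos: [0.5752, -0.1303, 0.0545]
tool_rot: [-180.0, 0.0, -1.7]
ft_force: [-1.0, 0.1, -0.6]
opening: 0.0002
grip_force: 0.0
```

Emit:
{"api": "arm_command", "payload": {"commands": [{"x": 0,"y": 0,"z": 0.02,"turn": 0},{"x": 0,"y": 0,"z": 0.04,"turn": 0},{"x": 0,"y": 0,"z": 0.05,"turn": 0},{"x": 0,"y": 0,"z": 0.05,"turn": 0},{"x": 0,"y": 0,"z": 0.05,"turn": 0},{"x": 0,"y": 0,"z": 0.05,"turn": 0},{"x": 0,"y": 0,"z": 0.05,"turn": 0},{"x": 0,"y": 0,"z": 0.05,"turn": 0}]}}

```text
clock: 9.95
ee_pos: [0.5752, -0.1302, 0.054]
tool_rot: [-180.0, 0.0, -1.7]
ft_force: [-0.6, -0.5, -0.8]
opening: 0.0002
grip_force: 0.0
```

Emit:
{"api": "arm_command", "payload": {"commands": [{"x": 0,"y": 0,"z": 0.02,"turn": 0},{"x": 0,"y": 0,"z": 0.04,"turn": 0},{"x": 0,"y": 0,"z": 0.05,"turn": 0},{"x": 0,"y": 0,"z": 0.05,"turn": 0},{"x": 0,"y": 0,"z": 0.05,"turn": 0},{"x": 0,"y": 0,"z": 0.05,"turn": 0},{"x": 0,"y": 0,"z": 0.05,"turn": 0},{"x": 0,"y": 0,"z": 0.05,"turn": 0}]}}

```text
clock: 10.75
ee_pos: [0.5752, -0.1303, 0.0535]
tool_rot: [180.0, -0.0, -1.7]
ft_force: [0.4, 0.6, -0.4]
opening: -0.0003
grip_force: 0.0
```

Emit:
{"api": "arm_command", "payload": {"commands": [{"x": 0,"y": 0,"z": 0.02,"turn": 0},{"x": 0,"y": 0,"z": 0.04,"turn": 0},{"x": 0,"y": 0,"z": 0.05,"turn": 0},{"x": 0,"y": 0,"z": 0.05,"turn": 0},{"x": 0,"y": 0,"z": 0.05,"turn": 0},{"x": 0,"y": 0,"z": 0.05,"turn": 0},{"x": 0,"y": 0,"z": 0.05,"turn": 0},{"x": 0,"y": 0,"z": 0.05,"turn": 0}]}}

```text
clock: 11.55
ee_pos: [0.5752, -0.1303, 0.053]
tool_rot: [-180.0, 0.0, -1.7]
ft_force: [0.1, -0.4, 1.4]
opening: 0.0
grip_force: 0.0
```

Emit:
{"api": "arm_command", "payload": {"commands": [{"x": 0,"y": 0,"z": 0.01,"turn": 0},{"x": 0,"y": 0,"z": 0.02,"turn": 0},{"x": 0,"y": 0,"z": 0.03,"turn": 0},{"x": 0,"y": 0,"z": 0.03,"turn": 0},{"x": 0,"y": 0,"z": 0.03,"turn": 0},{"x": 0,"y": 0,"z": 0.03,"turn": 0},{"x": 0,"y": 0,"z": 0.03,"turn": 0},{"x": 0,"y": 0,"z": 0.03,"turn": 0}]}}

```text
clock: 12.35
ee_pos: [0.5752, -0.1303, 0.0527]
tool_rot: [-180.0, 0.0, -1.7]
ft_force: [0.2, 0.7, 0.9]
opening: 0.0004
grip_force: 0.0
```

Emit:
{"api": "arm_command", "payload": {"commands": [{"x": 0,"y": 0,"z": 0.02,"turn": 0},{"x": 0,"y": 0,"z": 0.04,"turn": 0},{"x": 0,"y": 0,"z": 0.04,"turn": 0},{"x": 0,"y": 0,"z": 0.04,"turn": 0},{"x": 0,"y": 0,"z": 0.04,"turn": 0},{"x": 0,"y": 0,"z": 0.04,"turn": 0},{"x": 0,"y": 0,"z": 0.04,"turn": 0},{"x": 0,"y": 0,"z": 0.04,"turn": 0}]}}

```text
clock: 13.15
ee_pos: [0.5752, -0.1303, 0.0523]
tool_rot: [-180.0, -0.0, -1.7]
ft_force: [0.3, 0.3, -0.4]
opening: 0.0001
grip_force: 0.0
```

Emit:
{"api": "arm_command", "payload": {"commands": [{"x": 0,"y": 0,"z": 0.02,"turn": 0},{"x": 0,"y": 0,"z": 0.04,"turn": 0},{"x": 0,"y": 0,"z": 0.05,"turn": 0},{"x": 0,"y": 0,"z": 0.05,"turn": 0},{"x": 0,"y": 0,"z": 0.05,"turn": 0},{"x": 0,"y": 0,"z": 0.05,"turn": 0},{"x": 0,"y": 0,"z": 0.05,"turn": 0},{"x": 0,"y": 0,"z": 0.05,"turn": 0}]}}

```text
clock: 13.95
ee_pos: [0.5752, -0.1303, 0.0518]
tool_rot: [180.0, 0.0, -1.7]
ft_force: [0.6, -0.3, 0.3]
opening: 0.0002
grip_force: 0.0
```

Emit:
{"api": "arm_command", "payload": {"commands": [{"x": 0,"y": 0,"z": 0.02,"turn": 0},{"x": 0,"y": 0,"z": 0.04,"turn": 0},{"x": 0,"y": 0,"z": 0.05,"turn": 0},{"x": 0,"y": 0,"z": 0.05,"turn": 0},{"x": 0,"y": 0,"z": 0.05,"turn": 0},{"x": 0,"y": 0,"z": 0.05,"turn": 0},{"x": 0,"y": 0,"z": 0.05,"turn": 0},{"x": 0,"y": 0,"z": 0.05,"turn": 0}]}}

```text
clock: 14.75
ee_pos: [0.5753, -0.1303, 0.0514]
tool_rot: [180.0, -0.0, -1.7]
ft_force: [-1.2, 0.7, 5.6]
opening: 0.0002
grip_force: 2.7
```

Emit:
{"api": "arm_command", "payload": {"commands": [{"x": 0,"y": 0,"z": 0.01,"turn": 0},{"x": 0,"y": 0,"z": 0.02,"turn": 0},{"x": 0,"y": 0,"z": 0.02,"turn": 0},{"x": 0,"y": 0,"z": 0.02,"turn": 0},{"x": 0,"y": 0,"z": 0.02,"turn": 0},{"x": 0,"y": 0,"z": 0.02,"turn": 0},{"x": 0,"y": 0,"z": 0.02,"turn": 0},{"x": 0,"y": 0,"z": 0.02,"turn": 0}]}}

```text
clock: 15.55
ee_pos: [0.5752, -0.1303, 0.0513]
tool_rot: [180.0, -0.0, -1.7]
ft_force: [-1.6, -0.1, 7.4]
opening: 0.0005
grip_force: 3.5
```

Emit:
{"api": "arm_command", "payload": {"commands": [{"x": 0,"y": 0,"z": 0.015,"turn": 0},{"x": -0.05,"y": 0,"z": 0.015,"turn": 0},{"x": -0.15,"y": 0,"z": 0.015,"turn": 0},{"x": -0.3,"y": 0,"z": 0.015,"turn": 0},{"x": -0.45,"y": 0,"z": 0.015,"turn": 0},{"x": -0.6,"y": 0,"z": 0.015,"turn": 0},{"x": -0.8,"y": 0,"z": 0.015,"turn": 0},{"x": -1.0,"y": 0,"z": 0.015,"turn": 0}]}}

```text
clock: 16.35
ee_pos: [0.5661, -0.1302, 0.0514]
tool_rot: [180.0, -0.1, -1.7]
ft_force: [3.8, -1.3, 6.1]
opening: 0.0001
grip_force: 2.8
```

```bash
python3 -c "
from h import *
snap('scene','s1.png',(205,145,265,205),8)"
```

```text
(no output)
```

View pics/s1.png

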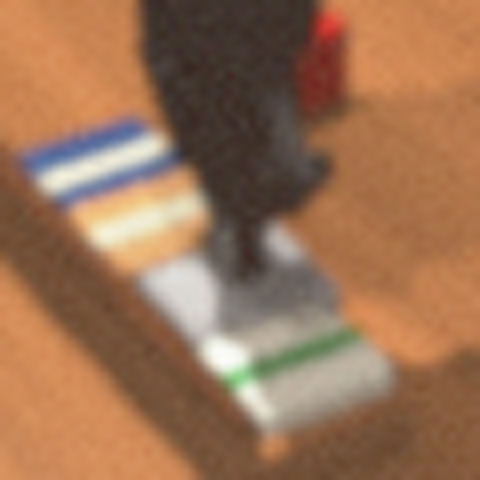

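Fx is 3.8 N at Fz 6.1 N, and the tin's front corner at about (342,300) is roughly where it was, so the finger probably slipped. I'll press a little harder.

Emit:
{"api": "arm_command", "payload": {"commands": [{"x": 0,"y": 0,"z": 0.01,"turn": 0},{"x": 0,"y": 0,"z": 0.02,"turn": 0},{"x": 0,"y": 0,"z": 0.025,"turn": 0},{"x": 0,"y": 0,"z": 0.025,"turn": 0},{"x": 0,"y": 0,"z": 0.025,"turn": 0},{"x": -0.1,"y": 0,"z": 0.025,"turn": 0},{"x": -0.2,"y": 0,"z": 0.025,"turn": 0},{"x": -0.3,"y": 0,"z": 0.025,"turn": 0}]}}

```text
clock: 17.2
ee_pos: [0.5633, -0.1302, 0.0513]
tool_rot: [180.0, -0.1, -1.7]
ft_force: [3.8, 0.1, 6.4]
opening: 0.0005
grip_force: 3.5
```

Emit:
{"api": "arm_command", "payload": {"commands": [{"x": 0,"y": 0,"z": 0.01,"turn": 0},{"x": 0,"y": 0,"z": 0.02,"turn": 0},{"x": 0,"y": 0,"z": 0.02,"turn": 0},{"x": 0,"y": 0,"z": 0.02,"turn": 0},{"x": 0,"y": 0,"z": 0.02,"turn": 0},{"x": 0,"y": 0,"z": 0.02,"turn": 0},{"x": 0,"y": 0,"z": 0.02,"turn": 0},{"x": 0,"y": 0,"z": 0.02,"turn": 0}]}}

```text
clock: 18.0
ee_pos: [0.5632, -0.1302, 0.0512]
tool_rot: [180.0, -0.1, -1.7]
ft_force: [3.4, -0.1, 9.9]
opening: -0.0001
grip_force: 4.6
```

Emit:
{"api": "arm_command", "payload": {"commands": [{"x": -0.1,"y": 0,"z": 0,"turn": 0},{"x": -0.2,"y": 0,"z": 0,"turn": 0},{"x": -0.3,"y": 0,"z": 0,"turn": 0},{"x": -0.4,"y": 0,"z": 0,"turn": 0},{"x": -0.5,"y": 0,"z": 0,"turn": 0},{"x": -0.6,"y": 0,"z": 0,"turn": 0},{"x": -0.7,"y": 0,"z": 0,"turn": 0},{"x": -0.8,"y": 0,"z": 0,"turn": 0}]}}

```text
clock: 18.8
ee_pos: [0.5556, -0.13, 0.0512]
tool_rot: [180.0, -0.2, -1.7]
ft_force: [5.4, 0.9, 7.8]
opening: -0.0001
grip_force: 4.0
```

```bash
python3 -c "
from h import *
snap('scene','s2.png',(205,145,265,205),8)"
```

```text
(no output)
```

View pics/s2.png

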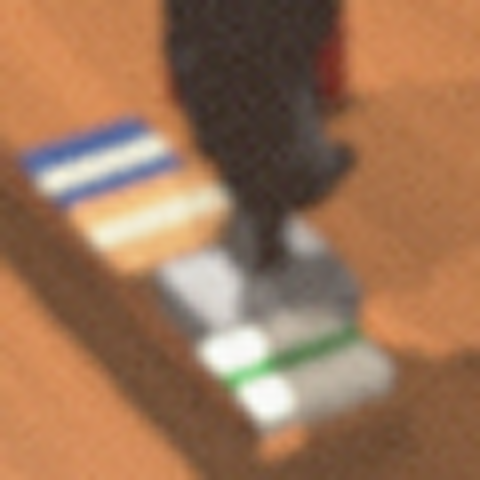

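The tin has now moved: its back corner went from (138,280) to (155,278), and its front corner is at (360,290), past the white carton's front. The neighbours are still. I'll go on sliding with a touch more pressure.

Emit:
{"api": "arm_command", "payload": {"commands": [{"x": -0.2,"y": 0,"z": 0.01,"turn": 0},{"x": -0.4,"y": 0,"z": 0.01,"turn": 0},{"x": -0.6,"y": 0,"z": 0.01,"turn": 0},{"x": -0.8,"y": 0,"z": 0.01,"turn": 0},{"x": -1.0,"y": 0,"z": 0.01,"turn": 0},{"x": -1.2,"y": 0,"z": 0.01,"turn": 0},{"x": -1.4,"y": 0,"z": 0.01,"turn": 0},{"x": -1.6,"y": 0,"z": 0.01,"turn": 0}]}}

```text
clock: 19.65
ee_pos: [0.5396, -0.1296, 0.0512]
tool_rot: [180.0, -0.2, -1.7]
ft_force: [5.8, -0.5, 8.7]
opening: 0.0002
grip_force: 4.4
```

Steady. Continuing.

Emit:
{"api": "arm_command", "payload": {"commands": [{"x": -0.2,"y": 0,"z": 0,"turn": 0},{"x": -0.45,"y": 0,"z": 0,"turn": 0},{"x": -0.7,"y": 0,"z": 0,"turn": 0},{"x": -0.95,"y": 0,"z": 0,"turn": 0},{"x": -1.2,"y": 0,"z": 0,"turn": 0},{"x": -1.45,"y": 0,"z": 0,"turn": 0},{"x": -1.7,"y": 0,"z": 0,"turn": 0},{"x": -2.0,"y": 0,"z": 0,"turn": 0}]}}

```text
clock: 20.45
ee_pos: [0.5197, -0.129, 0.0511]
tool_rot: [180.0, -0.2, -1.7]
ft_force: [5.7, 0.2, 8.9]
opening: 0.0003
grip_force: 4.4
```

Emit:
{"api": "arm_command", "payload": {"commands": [{"x": -0.25,"y": 0,"z": 0,"turn": 0},{"x": -0.5,"y": 0,"z": 0,"turn": 0},{"x": -0.75,"y": 0,"z": 0,"turn": 0},{"x": -1.0,"y": 0,"z": 0,"turn": 0},{"x": -1.25,"y": 0,"z": 0,"turn": 0},{"x": -1.5,"y": 0,"z": 0,"turn": 0},{"x": -1.75,"y": 0,"z": 0,"turn": 0},{"x": -2.0,"y": 0,"z": 0,"turn": 0}]}}

```text
clock: 21.25
ee_pos: [0.4997, -0.1285, 0.0512]
tool_rot: [180.0, -0.2, -1.7]
ft_force: [5.9, -0.6, 8.8]
opening: 0.0003
grip_force: 4.5
```

Emit:
{"api": "arm_command", "payload": {"commands": [{"x": -0.3,"y": 0,"z": 0,"turn": 0},{"x": -0.6,"y": 0,"z": 0,"turn": 0},{"x": -0.9,"y": 0,"z": 0,"turn": 0},{"x": -1.2,"y": 0,"z": 0,"turn": 0},{"x": -1.5,"y": 0,"z": 0,"turn": 0},{"x": -1.8,"y": 0,"z": 0,"turn": 0},{"x": -2.1,"y": 0,"z": 0,"turn": 0},{"x": -2.3,"y": 0,"z": 0,"turn": 0}]}}

```text
clock: 22.05
ee_pos: [0.4766, -0.1278, 0.0512]
tool_rot: [180.0, -0.2, -1.7]
ft_force: [5.8, 0.2, 9.2]
opening: 0.0
grip_force: 4.6
```

Emit:
{"api": "arm_command", "payload": {"commands": [{"x": 0,"y": 0,"z": -0.1,"turn": 0},{"x": 0,"y": 0,"z": -0.3,"turn": 0},{"x": 0,"y": 0,"z": -0.8,"turn": 0},{"x": 0,"y": 0,"z": -1.5,"turn": 0},{"x": 0,"y": 0,"z": -2.5,"turn": 0},{"x": 0,"y": 0,"z": -4,"turn": 0},{"x": 0,"y": 0,"z": -6,"turn": 0},{"x": 0,"y": 0,"z": -8,"turn": 0}]}}

```text
clock: 22.85
ee_pos: [0.4751, -0.1272, 0.1318]
tool_rot: [180.0, 0.0, -1.7]
ft_force: [0.3, 0.1, 0.2]
opening: 0.0001
grip_force: 0.0
```

```bash
python3 - <<'E'
from h import *
im=manip.read_camera('scene'); im2=manip.read_camera('top')
a=cv2.resize(im[140:210,205:285],None,fx=7,fy=7,interpolation=cv2.INTER_CUBIC)
b=cv2.resize(im2[165:235,265:330],None,fx=7,fy=7,interpolation=cv2.INTER_CUBIC)[:490]
cv2.imwrite('pics/s3.png',np.hstack([a[:,:340+220],])[:,:,::-1]); cv2.imwrite('pics/t3.png',b[:,:,::-1])
E
```

```text
(no output)
```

View pics/s3.png

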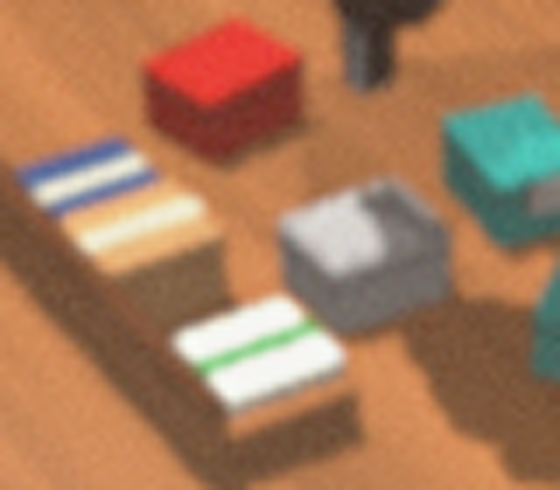

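The scene view shows the tin standing clear in front of the row, its lid corners at about (280,225), (388,180), (450,230) and (340,272). The neighbours are in place. I'll check the top view.

View pics/t3.png

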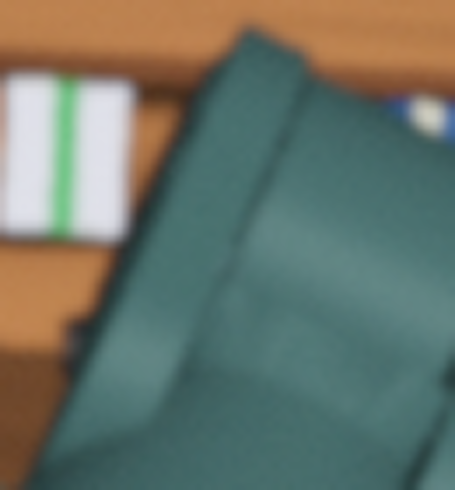

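```bash
python3 - <<'E'
from h import *
uv=(np.array([(280,225),(388,180),(450,230),(340,272)],float)+.5)/7-.5+[205,140]
L=[(.035,-.028,.042),(-.035,-.028,.042),(-.035,.028,.042),(.035,.028,.042)]
x,e=fit('scene',L,uv,[.486,-.128,-.03]); print(x,np.degrees(x[2]),e.round(1))
E
```

```text
[ 0.4762422  -0.12667037  0.03142741] 1.8006582121877173 [[0.8 0.3]
 [0.1 0.5]
 [0.7 0.1]
 [0.1 0.8]]
```

The top view is blocked by the arm. From the scene fit, less the scene-camera bias, the tin is at about (0.480, -0.128). I'll open and descend over it.

Emit:
{"api": "arm_command", "payload": {"claw": 1, "commands": [{"x": 0.2,"y": 0.05,"z": 0,"turn": 0},{"x": 0.4,"y": 0.05,"z": 0,"turn": 0},{"x": 0.5,"y": 0.05,"z": 0,"turn": 0},{"x": 0.5,"y": 0.05,"z": 1,"turn": 0},{"x": 0.5,"y": 0.05,"z": 2,"turn": 0},{"x": 0.5,"y": 0.05,"z": 3,"turn": 0},{"x": 0.5,"y": 0.05,"z": 4,"turn": 0},{"x": 0.5,"y": 0.05,"z": 5,"turn": 0}]}}

```text
clock: 23.75
ee_pos: [0.48, -0.1279, 0.0793]
tool_rot: [-180.0, 0.0, -1.7]
ft_force: [0.1, -0.0, -0.0]
opening: 0.0855
grip_force: 0.0
```

Emit:
{"api": "arm_command", "payload": {"commands": [{"x": 0,"y": 0,"z": 1,"turn": 0},{"x": 0,"y": 0,"z": 2,"turn": 0},{"x": 0,"y": 0,"z": 3,"turn": 0},{"x": 0,"y": 0,"z": 4,"turn": 0},{"x": 0,"y": 0,"z": 5,"turn": 0},{"x": 0,"y": 0,"z": 6,"turn": 0},{"x": 0,"y": 0,"z": 6.7,"turn": 0},{"x": 0,"y": 0,"z": 6.7,"turn": 0}]}}

```text
clock: 24.55
ee_pos: [0.4798, -0.1278, 0.0125]
tool_rot: [-180.0, 0.1, -1.7]
ft_force: [-0.8, 0.6, 0.6]
opening: 0.0854
grip_force: 0.0
```

Emit:
{"api": "arm_command", "payload": {"claw": -1, "commands": [{"x": 0,"y": 0,"z": 0,"turn": 0},{"x": 0,"y": 0,"z": 0,"turn": 0},{"x": 0,"y": 0,"z": 0,"turn": 0},{"x": 0,"y": 0,"z": 0,"turn": 0},{"x": 0,"y": 0,"z": 0,"turn": 0},{"x": 0,"y": 0,"z": 0,"turn": 0},{"x": 0,"y": 0,"z": 0,"turn": 0},{"x": 0,"y": 0,"z": 0,"turn": 0}]}}

```text
clock: 25.35
ee_pos: [0.4805, -0.1281, 0.014]
tool_rot: [180.0, -0.1, -1.7]
ft_force: [-1.7, -0.6, 5.8]
opening: 0.0552
grip_force: 64.6
```

Emit:
{"api": "arm_command", "payload": {"commands": [{"x": 0,"y": 0,"z": -0.5,"turn": 0},{"x": 0,"y": 0,"z": -1.5,"turn": 0},{"x": 0,"y": 0,"z": -3,"turn": 0},{"x": 0,"y": 0,"z": -5,"turn": 0},{"x": 0,"y": 0,"z": -7,"turn": 0},{"x": 0,"y": 0,"z": -9,"turn": 0},{"x": 0,"y": 0,"z": -11,"turn": 0},{"x": 0,"y": 0,"z": -12,"turn": 0}]}}

```text
clock: 26.15
ee_pos: [0.4806, -0.1281, 0.1354]
tool_rot: [180.0, -0.1, -1.7]
ft_force: [0.3, 0.4, -4.4]
opening: 0.0551
grip_force: 64.8
```

```bash
python3 -c "
from h import *
plan([.5616,.193,.13],-4.8)
s=manip.get_state();print(s['ft_force'],s['tool_rot'],s['qpos'])"
```

```text
cm x 7.15 y -32.34 z 0.54 turn 3.11
[ 0.25304597  0.36878388 -4.39333373] [ 1.79958659e+02 -1.05200051e-01 -1.69036691e+00] [-2.43224694e+01  1.56030211e+01 -1.88676815e+01  5.54162897e+01
  2.32462773e-03  1.57367938e+02]
```

q6 would go out of range at yaw -4.8, so I'll set the tin down turned a quarter: yaw about 85, a turn of -87.

Emit:
{"api": "arm_command", "payload": {"commands": [{"x": 0.3,"y": -1.5,"z": 0,"turn": -6},{"x": 1,"y": -4.5,"z": 0,"turn": -14},{"x": 1.8,"y": -8,"z": 0,"turn": -22},{"x": 2.6,"y": -12,"z": 0,"turn": -30},{"x": 3.5,"y": -16,"z": 0,"turn": -38},{"x": 4.4,"y": -20,"z": 0,"turn": -46},{"x": 5.2,"y": -23.5,"z": 0,"turn": -54},{"x": 6,"y": -26.5,"z": 0,"turn": -61}]}}

```text
clock: 26.95
ee_pos: [0.5479, 0.1371, 0.1333]
tool_rot: [-180.0, 0.0, 59.7]
ft_force: [0.4, 0.1, -5.1]
opening: 0.0548
grip_force: 64.9
```

```bash
python3 -c "
from h import *
plan([.5616,.193,.09],85.2)
s=manip.get_state();print(s['tool_rot'],s['qpos'][5])"
```

```text
cm x 5.52 y -1.64 z 4.33 turn -25.52
[-1.79970992e+02  1.46259580e-02  5.96814237e+01] 126.1000557345298
```

Emit:
{"api": "arm_command", "payload": {"commands": [{"x": 1.5,"y": -0.4,"z": 0,"turn": -7},{"x": 3,"y": -0.8,"z": 0.5,"turn": -14},{"x": 4.5,"y": -1.2,"z": 1.2,"turn": -21},{"x": 5.3,"y": -1.5,"z": 2,"turn": -25.5},{"x": 5.5,"y": -1.6,"z": 3,"turn": -25.5},{"x": 5.5,"y": -1.6,"z": 3.8,"turn": -25.5},{"x": 5.5,"y": -1.6,"z": 4.3,"turn": -25.5},{"x": 5.5,"y": -1.6,"z": 4.3,"turn": -25.5}]}}

```text
clock: 27.75
ee_pos: [0.5619, 0.19, 0.0897]
tool_rot: [-179.9, 0.0, 84.7]
ft_force: [0.4, 0.9, -5.7]
opening: 0.0551
grip_force: 64.9
```

```bash
python3 - <<'E'
from h import *
snap('scene','s4.png',(225,185,365,290),5)
plan([.5616,.193,.048],85.2)
E
```

```text
cm x 0.28 y -0.08 z 4.22 turn -0.48
```

View pics/s4.png

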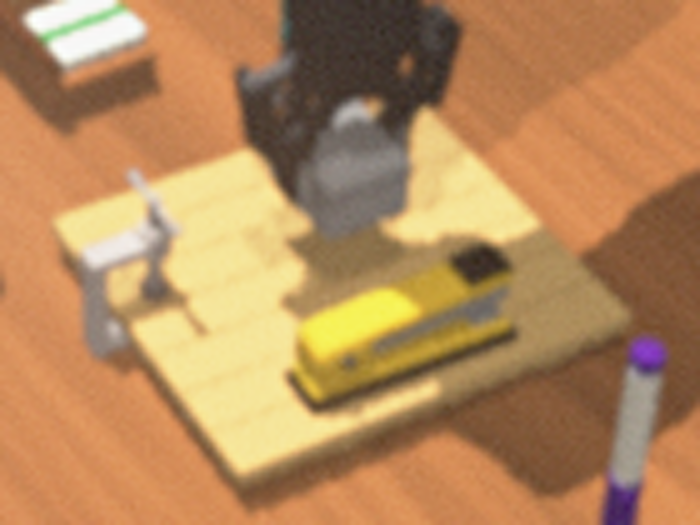

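The tin hangs level over the free area at about (355,195), clear of the stapler and the clamp. Lowering.

Emit:
{"api": "arm_command", "payload": {"commands": [{"x": 0,"y": 0,"z": 0.8,"turn": 0},{"x": 0,"y": 0,"z": 1.8,"turn": 0},{"x": 0,"y": 0,"z": 2.8,"turn": 0},{"x": 0,"y": 0,"z": 3.5,"turn": 0},{"x": 0,"y": 0,"z": 4,"turn": 0},{"x": 0,"y": 0,"z": 4.2,"turn": 0},{"x": 0,"y": 0,"z": 4.2,"turn": 0},{"x": 0,"y": 0,"z": 4.2,"turn": 0}]}}

```text
clock: 28.6
ee_pos: [0.5625, 0.1907, 0.0486]
tool_rot: [180.0, -0.0, 84.8]
ft_force: [-0.2, 0.1, -4.3]
opening: 0.0557
grip_force: 65.0
```

Emit:
{"api": "arm_command", "payload": {"commands": [{"x": 0,"y": 0,"z": 0.03,"turn": 0},{"x": 0,"y": 0,"z": 0.06,"turn": 0},{"x": 0,"y": 0,"z": 0.09,"turn": 0},{"x": 0,"y": 0,"z": 0.12,"turn": 0},{"x": 0,"y": 0,"z": 0.15,"turn": 0},{"x": 0,"y": 0,"z": 0.18,"turn": 0},{"x": 0,"y": 0,"z": 0.2,"turn": 0},{"x": 0,"y": 0,"z": 0.2,"turn": 0}]}}

```text
clock: 29.4
ee_pos: [0.5623, 0.1906, 0.0464]
tool_rot: [-180.0, -0.0, 84.8]
ft_force: [-0.9, 0.1, -3.8]
opening: 0.0554
grip_force: 65.0
```

Emit:
{"api": "arm_command", "payload": {"commands": [{"x": 0,"y": 0,"z": 0.02,"turn": 0},{"x": 0,"y": 0,"z": 0.04,"turn": 0},{"x": 0,"y": 0,"z": 0.06,"turn": 0},{"x": 0,"y": 0,"z": 0.08,"turn": 0},{"x": 0,"y": 0,"z": 0.1,"turn": 0},{"x": 0,"y": 0,"z": 0.12,"turn": 0},{"x": 0,"y": 0,"z": 0.12,"turn": 0},{"x": 0,"y": 0,"z": 0.12,"turn": 0}]}}

```text
clock: 30.2
ee_pos: [0.5624, 0.1906, 0.0452]
tool_rot: [180.0, -0.0, 84.8]
ft_force: [-0.0, 0.3, -4.9]
opening: 0.0552
grip_force: 65.0
```

Emit:
{"api": "arm_command", "payload": {"commands": [{"x": 0,"y": 0,"z": 0.02,"turn": 0},{"x": 0,"y": 0,"z": 0.04,"turn": 0},{"x": 0,"y": 0,"z": 0.06,"turn": 0},{"x": 0,"y": 0,"z": 0.08,"turn": 0},{"x": 0,"y": 0,"z": 0.08,"turn": 0},{"x": 0,"y": 0,"z": 0.08,"turn": 0},{"x": 0,"y": 0,"z": 0.08,"turn": 0},{"x": 0,"y": 0,"z": 0.08,"turn": 0}]}}

```text
clock: 31.0
ee_pos: [0.5624, 0.1906, 0.0444]
tool_rot: [180.0, 0.0, 84.8]
ft_force: [-0.1, 0.4, -4.6]
opening: 0.0554
grip_force: 65.0
```

Emit:
{"api": "arm_command", "payload": {"commands": [{"x": 0,"y": 0,"z": 0.01,"turn": 0},{"x": 0,"y": 0,"z": 0.03,"turn": 0},{"x": 0,"y": 0,"z": 0.05,"turn": 0},{"x": 0,"y": 0,"z": 0.06,"turn": 0},{"x": 0,"y": 0,"z": 0.06,"turn": 0},{"x": 0,"y": 0,"z": 0.06,"turn": 0},{"x": 0,"y": 0,"z": 0.06,"turn": 0},{"x": 0,"y": 0,"z": 0.06,"turn": 0}]}}

```text
clock: 31.8
ee_pos: [0.5624, 0.1906, 0.044]
tool_rot: [180.0, -0.0, 84.8]
ft_force: [-3.6, -1.4, 5.8]
opening: 0.0552
grip_force: 66.0
```

Contact with the board. Release, then rise.

Emit:
{"api": "arm_command", "payload": {"claw": 1, "commands": [{"x": 0,"y": 0,"z": 0,"turn": 0},{"x": 0,"y": 0,"z": 0,"turn": 0},{"x": 0,"y": 0,"z": 0,"turn": 0},{"x": 0,"y": 0,"z": 0,"turn": 0},{"x": 0,"y": 0,"z": 0,"turn": 0},{"x": 0,"y": 0,"z": 0,"turn": 0},{"x": 0,"y": 0,"z": 0,"turn": 0},{"x": 0,"y": 0,"z": 0,"turn": 0}]}}

```text
clock: 32.6
ee_pos: [0.5624, 0.1906, 0.0438]
tool_rot: [180.0, 0.0, 84.8]
ft_force: [0.4, -0.2, 0.4]
opening: 0.0855
grip_force: 0.0
```

Emit:
{"api": "arm_command", "payload": {"commands": [{"x": 0,"y": 0,"z": -0.5,"turn": 0},{"x": 0,"y": 0,"z": -1.5,"turn": 0},{"x": 0,"y": 0,"z": -3,"turn": 0},{"x": 0,"y": 0,"z": -5,"turn": 0},{"x": 0,"y": 0,"z": -7,"turn": 0},{"x": 0,"y": 0,"z": -9,"turn": 0},{"x": 0,"y": 0,"z": -11,"turn": 0},{"x": 0,"y": 0,"z": -13,"turn": 0}]}}

```text
clock: 33.4
ee_pos: [0.5623, 0.1906, 0.1756]
tool_rot: [180.0, -0.0, 84.8]
ft_force: [0.5, -0.1, -1.2]
opening: 0.0851
grip_force: 0.0
```

```bash
python3 - <<'E'
from h import *
print(manip.get_state()['opening'])
snap('scene','s5.png',(200,140,360,290),4)
E
```

```text
0.08511507604051476
```

View pics/s5.png

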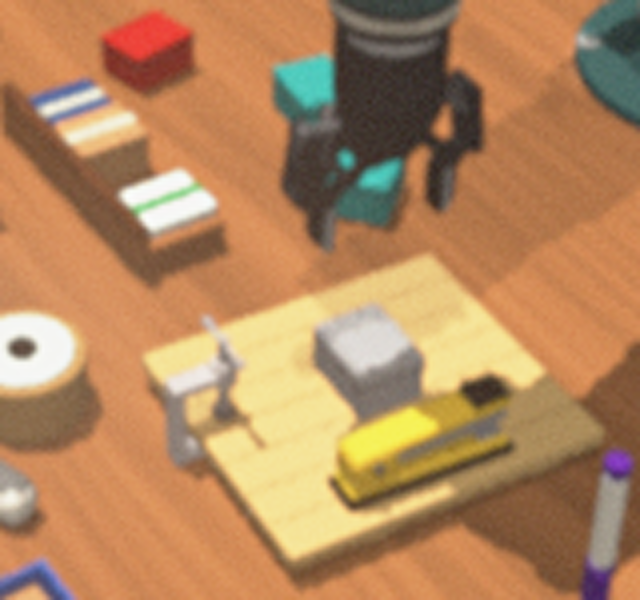

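The tin stands upright on the board at (368,360), beside the stapler. The neighbours are in place and the gripper is clear.

```bash
python3 -c "
from bench import manip
print(manip.hand_in())"
```

```text
the job is handed in; nothing more can be done
None
```

I slid the stainless steel tin out of the bay by its lid with readings of at most 9.9 N, then set it upright on the bamboo board beside the yellow stapler, turned a quarter from its original orientation because of the wrist joint's range; its neighbours look unmoved in the last picture, and I handed the job in at about 33 s.

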